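Put the loop tool away in the hinged tool case

ROBOT

A 6-joint arm with a two-finger parallel gripper is mounted at the origin on the work surface. World frame = base frame: x ahead of the robot, y to its left, z up, the work surface at z = 0. Lengths are in mm, angles in degrees, forces in N, time in s.
With the tool pointing down it reaches from about 350 to 850 mm from the base axis. Payload 8.1 kg.
Tool frame: the origin (TCP) lies at the very end of the fingers, on their centre line; the grasp point (between the pads) lies 19 mm behind it (r.grip_point_offset is the distance from the TCP to the grasp point, in mm); z points along the fingers, y is the line along which they close (so a half turn about z gives the same grasp; the last joint's range is limited). The gripper opens to 85 mm and grips with 20 to 120 N. Pads are 22 mm wide; open, the fingers measure 114 mm over their backs; the gripper's body (76 mm by 85 mm) begins 54 mm behind the grasp point. The pads swing forward as they close: fully open they stand 13 mm farther back than shut.
Start: joints at [-71.242, 7.471, 85.268, -0, 87.261, -4.893], TCP at [240.725, -549.597, 231.292] pointing down, gripper open.
Joint ranges: [-169.43, 169.43], [-51.17, 129.36], [1.28, 143.12], [-76.62, 256.62], [0, 156.53], [-152.29, 152.29]. Speed limits (degrees/s): [136.94, 136.94, 159.86, 180, 180, 180].

INTERFACE

Orientations are given as [roll, pitch, yaw] about the fixed x, y, z axes, in that order (R = Rz(yaw) Ry(pitch) Rx(roll)).
In Python, from bench import status, eyes, r gives the robot as it stands.
- The arm moves only by the shell command python3 -m handwheel 'ROWS' [FORCE]. ROWS is a JSON object whose one key "series" holds a list that holds one entry, the list of rows, each a list of 7 numbers: the shift along the tool's x, y, z in cm, then the turn, a rotation vector about the tool's x, y, z in rad, then the opening, from 0 (shut) to 1 (fully open). In form: {"series": [[[tx, ty, tz, rx, ry, rz, claw], ...]]}. A call has 1 to 12 rows; each row is the pose to reach, as a shift and turn from the pose commanded when the call began, along the tool's axes at that moment; what a row does not reach only later rows make up. A row lasts 1/8 s, in which the tool goes at most 62.5 mm and 10.7 degrees, less where a joint would pass 70% of its speed; a pose out of reach is approached as far as the arm can. A call with a gripper value outside its range is refused whole. The fingers move at their own pace and stop on an object; FORCE is the grip in N (left out, the last holds). Time passes only in rows, so rows that repeat a pose let the fingers close. It gives the time, the measured TCP pose, the force, the opening and the grip force at its end, in the units of the state.
- status.sense(): the state, without advancing time (a new reading comes with each control period).
- eyes.snapshot(name): name is "side" or "top" or "wrist"; returns a dict with "img" (400x640x3 uint8, red, green, blue), "mtx" (3x3 intrinsics, pixels), "R" (3x3) and "t" (3): a world point X has camera coordinates R X + t. Camera axes: x right, y down, z forward; pixel columns grow to the right and rows downward; lengths in mm; the calibration is good to about 2 mm. A picture is of the moment at which its call begins. There is no depth.
- r.hand_in(): hands the job in; it is judged then, once.
The state is a dict: "time": time; "joint_pos": joint angles; "qd": joint speeds; "joint_efforts": joint torques, N m; "tool_pos": TCP position; "tcp_rot": TCP orientation; "ft_force": force on the tool from outside, world axes, zero at the start; "wrist_torque": the same for the moment, N m; "finger_gap": finger opening in mm; "grip_force": force on a finger pad.
Only numpy, scipy, OpenCV 4.12 (cv2) and the standard library are available. Lean on these libraries where they do the work, as an engineer would, in place of code of your own. Each camera call takes 0.05 s, during which the arm holds its last target. There are 200 camera calls.

TASK

Swing the tool case's lid right back until it is pressed well into the rubber head of its rest, feeling for it and never forcing it, so that the lid stays there leaning on the rubber when you let go. Then take the double-ended loop tool from the table, lower it by hand into the free part of the case and leave it lying flat on the bottom. Leave the other things where they are.

Things in the scene. Friction and masses are not known exactly. Their poses are not given: they have to be found in the camera images.
- case: fixed open plywood tool case, 170 (x) x 260 (y) x 75 (z) mm, walls and bottom 6 mm. Origin: centre of its underside. The lid's hinge runs along its +x top edge, the lid's free edge and handle are at -x. It stands turned so that -x points roughly to the robot's left. Two jars stand inside at its -y end; the +y part (y from -50 to +120 mm) is free
- lid (a joint): lid angle in rad: 0 shut, 1.57 upright, more when leaning back. Plywood lid 170 x 260 x 10 mm, 0.25 kg. Its stiff hinge holds it wherever it is left; turning the lid takes 1.5 to 3 N at the handle. The hinge itself goes on well past the rest, to 2.5
- lid_hinge (a point): middle of the hinge line, on the case at its frame's (85, 0, 75.5) mm; the line runs along the case's y axis. In the lid's own frame (origin here, axes as the case's when shut, turning with the lid) the handle bar's middle is at (-185, 0, 48) mm and the lid fills x -170 to 0, z 0 to 10 mm
- lid_handle (a point): middle of the lid's handle: round steel bar 10 mm thick, 90 mm long, parallel to the hinge, a leg at each end; lid shut, it is 38 mm above the lid's face and 15 mm beyond its free edge. Taken from above between the legs, fingers closing across the bar, it turns freely in the grip, so the tool can stay upright. When letting go beside the upright lid open the fingers only to about 30 mm
- rest: the lid's rest: steel rail 150 x 34 x 8 mm fixed behind the case, along +x (axes as the case's); origin: middle of the underside of its near end, at (91, 95, 0) mm in the case's frame. A steel post with a rubber head is clamped somewhere along 30 mm of it (not measured), so the lid first meets the head at an angle between 1.71 and 1.96 rad: feel for it
- head_zone (a point): fixed point, middle of the 30 mm over which the rubber head's axis may be found, 185 mm above the table. The black head, 36 mm wide, 16 mm thick, faces the lid's back and gives 1 mm per 1.2 N, at most 20 mm. Well pressed: 5 N or more on it for half a second, best 10 N; over 16 N is forcing. 10 N here adds about 6 N at the handle. The stiff hinge then keeps the lid pressed on it
- loop_tool: the double-ended loop tool, 50 g: square wooden handle 74 x 14 x 14 mm, a steel ferrule and a flat steel wire loop (22 mm wide) at each end, 156 mm over all along its x axis; origin at the middle of its underside. It lies on the table to the robot's left, side by side with the needle tool and the wooden knife, in any order, about 75 mm apart
- needle_tool: bystander: needle tool, square wooden handle 110 x 13 x 13 mm with one thin steel needle, 160 mm over all, lying on the table
- wood_knife: bystander: flat wooden modelling knife 138 x 20 x 8 mm, no metal, lying on the table
- jar_a: bystander: small glass jar, 44 mm wide, 48 mm high, white cap, standing inside the case at its -y end (about 90 mm from the case's middle)
- jar_b: bystander: small glass jar, 40 mm wide, 48 mm high, white cap, beside jar_a inside the case
- comb: bystander: flat black clay comb 110 x 45 x 6 mm
- dish: bystander: low grey clay dish, 124 mm across, 22 mm high
Not all that is in view belongs to the job. What is shaped like the loop_tool but turquoise is not meant. Of the things that look like the rest, take the one that is farthest from the robot's base at the start.

How it is judged (in metres and radians):
On the way, in this order (a step that is already met when the one before it is completed fails the run):
1. the lid is pressed on the rubber head with 5 N or more for half a second (contact force between case and rest above 5 N), for 0.5 s.
2. the loop tool, still held, is down inside the case (its underside less than 35 mm above the case's underside) (x of loop_tool in the frame of case between -0.08 and 0.08 m and y of loop_tool in the frame of case between -0.05 and 0.12 m and z of loop_tool in the frame of case below 0.035 m and contact force between the fingers and loop_tool above 0.5 N), for 0.1 s.
At the end, for the whole second after the job is handed in: The lid still leans on the rubber head (over 0.5 N). The loop tool lies at rest and level (its length within 0.15 rad) on the case's bottom, its origin below 26 mm over the case's underside, within 80 mm in x and from -50 to +120 mm in y of the case's middle (contact force between case and rest above 0.5 N and x of loop_tool in the frame of case between -0.08 and 0.08 m and y of loop_tool in the frame of case between -0.05 and 0.12 m and z of loop_tool in the frame of case below 0.026 m and angle between loop_tool's own x axis and vertical between 1.42 and 1.72 rad and linear speed of loop_tool below 0.02 m/s); the robot touches nothing.
It fails at once if the lid is forced: more than 16 N on the rubber head (contact force between case and rest above 16 N).
It fails at once if one of the bystanders (needle tool, wooden knife, jars, comb, dish) is moved more than 30 mm (distance of any of needle_tool, wood_knife, jar_a, jar_b, comb, dish from where it was at the start of the episode above 0.03 m).
It also fails if it takes over 72 s, if anything falls off the work surface, if the arm or the gripper's body presses on something with over 40 N, if the wrist force passes 120 N, or if a joint passes its speed limit or range.

## Working session

There is one attempt and no reset: what is moved stays moved. The work goes in short steps, Python scripts to look and compute and a shell command to move; the robot and the scene stay as the last step left them, time stands still between calls to the robot, and variables do not carry over. Pictures are saved under pics/ and viewed, at most 10 in all, crops included, and the job is handed in when it is done.

```bash
ls; mkdir -p pics; python3 - <<'E'
from bench import status, eyes, r
import cv2, pickle
print(status.sense())
d={}
for n in ("side","top"):
    s=eyes.snapshot(n); d[n]=s
    cv2.imwrite(f"pics/{n}0.png",s["img"][:,:,::-1]); print(n,s["mtx"].tolist(),s["R"].tolist(),s["t"].tolist())
pickle.dump(d,open("s0.pkl","wb"))
E
```

```text
pics
{'time': 0.0, 'joint_pos': array([-7.12425466e+01,  7.51542628e+00,  8.53295216e+01,  1.24141298e-03,
        8.72604110e+01, -4.89339667e+00]), 'qd': array([ 0.03851539, -0.05028288, -0.00374572,  0.0310662 ,  0.00094091,
       -0.03201349]), 'joint_efforts': array([ 2.00475342e-04, -5.69391525e+01, -5.00554132e+01, -2.15506711e-04,
        1.42918172e-02, -6.34330536e-05]), 'tool_pos': array([ 240.54641642, -549.07712738,  230.2387803 ]), 'tcp_rot': array([-1.79895131e+02, -1.02226949e-02,  2.36507803e+01]), 'ft_force': array([-0.73716657, -0.59137587,  0.04595693]), 'wrist_torque': array([ 0.00054193,  0.03769844, -0.0180724 ]), 'grip_force': 0.0, 'finger_gap': 85.27436736199701}
side [[391.51231912916325, 0.0, 324.24871207869097], [0.0, 391.51231912916325, 199.80918424549105], [0.0, 0.0, 1.0]] [[-0.9243398359621537, -0.3814992313223453, -0.007362347038730391], [-0.22654907275559236, 0.5642304843005207, -0.7939266201731627], [0.30703645595766055, -0.7321900689619191, -0.6079690104162383]] [474.22820436674397, 235.52895634578863, 1004.81197683647]
top [[513.3075743983287, 0.0, 321.12790874263544], [0.0, 513.3075743983287, 195.18192894289183], [0.0, 0.0, 1.0]] [[-0.015373401303647675, -0.9996858102627965, 0.01979745669456946], [-0.9838133091512234, 0.011587988816227437, -0.178821394838857], [0.1785357982850398, -0.022226094447998213, -0.9836823519085378]] [-38.437125531603215, 521.4895321544618, 1343.4728038442345]
```

View pics/top0.png

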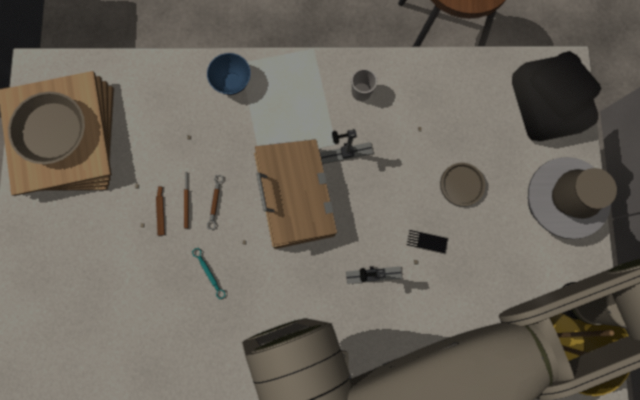

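View pics/side0.png

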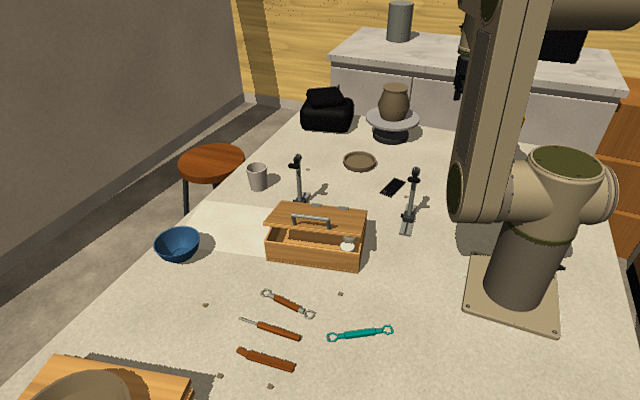

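Top: the case is at about (295,190), with its handle bar at (265,192). Loop tool candidates are (216,202), wood with a loop at each end, and the turquoise (210,272), which is a decoy. The needle tool is at (187,200) and the knife at (160,210). Rest candidates are (348,152), which is far, and (373,273), which is near. By the description I choose (216,202) and (348,152), and will check both in a close crop.

```bash
python3 - <<'E'
import pickle,cv2,numpy as np
d=pickle.load(open("s0.pkl","rb"))
a=d["top"]["img"][120:260,190:390,::-1]
b=d["side"]["img"][140:340,225:425,::-1]
cv2.imwrite("pics/ct.png",np.clip(cv2.resize(a,None,fx=4,fy=4,interpolation=cv2.INTER_CUBIC)*1.5,0,255))
cv2.imwrite("pics/cs.png",cv2.resize(b,None,fx=3,fy=3,interpolation=cv2.INTER_CUBIC))
E
```

```text
[ WARN:0@0.059] global loadsave.cpp:1063 imwrite_ Unsupported depth image for selected encoder is fallbacked to CV_8U.
```

View pics/ct.png

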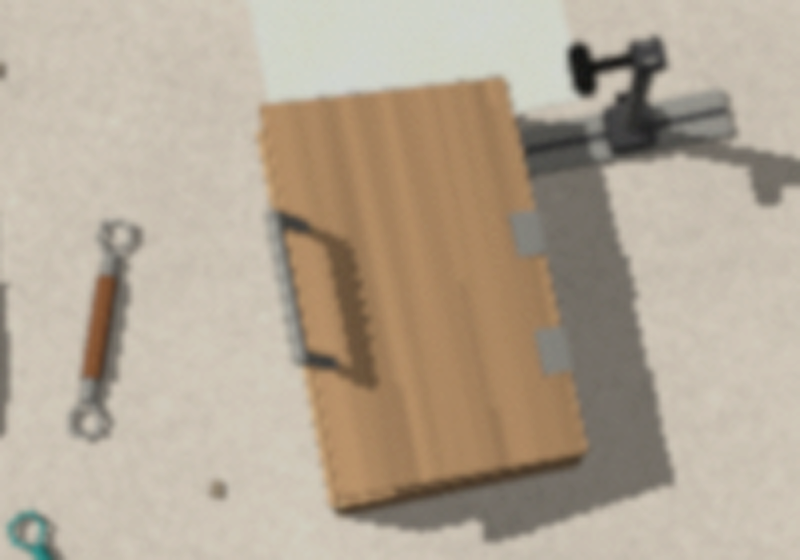

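View pics/cs.png

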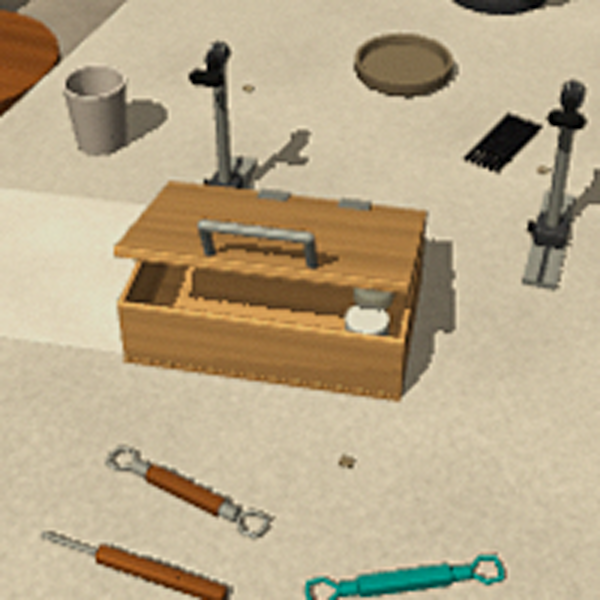

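The crops confirm it: the wooden two-loop tool runs from (220,180) to (212,225) in the top view. The far rest has a black head at (336,136) top, and the lid is slightly ajar. The lid's bar ends are at top (258,173) and (265,210.5), side (292,215) and (330,219).

```bash
cat > h.py <<'E'
import numpy as np,cv2
def ray(s,p):
    d=s["R"].T@np.linalg.solve(s["mtx"],[p[0],p[1],1.]); return -s["R"].T@s["t"],d
def onz(s,p,z):
    c,d=ray(s,p); return c+d*(z-c[2])/d[2]
def tri(a,p,b,q):
    P=lambda s:s["mtx"]@np.c_[s["R"],s["t"]]
    X=cv2.triangulatePoints(P(a),P(b),np.float64(p).reshape(2,1),np.float64(q).reshape(2,1)).ravel()
    return X[:3]/X[3]
def proj(s,X):
    u=s["mtx"]@(s["R"]@np.asarray(X,float)+s["t"]); return u[:2]/u[2]
E
python3 - <<'E'
import pickle; from h import *
np.set_printoptions(precision=1,suppress=True)
d=pickle.load(open("s0.pkl","rb")); T,S=d["top"],d["side"]
q=lambda x,y:(190+x/4,120+y/4); s=lambda x,y:(225+x/3,140+y/3)
pairs=dict(bar1=(q(273,213),s(202,226)),bar2=(q(300,361),s(315,237)),hin1=(q(507,77),s(172,183)),hin2=(q(586,455),s(427,211)),
 free1=(q(263,105),s(115,248)),free2=(q(337,508),s(411,284)),head=(q(582,68),s(203,77)))
for k,(a,b) in pairs.items():
    X=tri(T,a,S,b); print(k,X,"reproj",proj(T,X)-a,proj(S,X)-b)
c1,c2=onz(S,s(127,362),0),onz(S,s(402,400),0); print("bottom front",c1,c2,np.linalg.norm(c1-c2),np.degrees(np.arctan2(*(c1-c2)[1::-1])))
hsv=cv2.cvtColor(T["img"],cv2.COLOR_RGB2HSV)
roi=hsv[170:235,205:228]; m=((roi[...,1]>120)&(roi[...,0]<15)).astype(np.uint8)
m=(m>0)
ys,xs=np.nonzero(m); pts=np.c_[xs+205,ys+170].astype(np.float32)
print(cv2.minAreaRect(pts),len(pts))
c=pts.mean(0); v=cv2.fitLine(pts,cv2.DIST_L2,0,.01,.01).ravel()
print("tool",onz(T,c,12),c,"dir",onz(T,c+20*v[:2],12)-onz(T,c-20*v[:2],12))
l1,l2=onz(T,q(120,238),5),onz(T,q(90,419),5); print("loops",l1,l2,(l1+l2)/2,np.degrees(np.arctan2(*(l1-l2)[1::-1])))
E
```

```text
bar1 [554.8 112.1 169.1] reproj [0.1 0.4] [-0.8 -0.2]
bar2 [460.5  94.5 173.3] reproj [0.2 0.7] [-1.2 -0.3]
hin1 [667.9 -35.9  76.9] reproj [0.2 0.6] [-0.9 -0.2]
hin2 [411.6 -83.4  81.5] reproj [0.  0.2] [-0.3 -0.1]
free1 [636.4 123.4 127.3] reproj [0.1 0.3] [-0.5 -0.1]
free2 [376.6  75.4 132. ] reproj [-0.1 -0.3] [0.6 0.1]
head [644.3 -80.5 181.8] reproj [-0.1 -0.2] [0.3 0.1]
bottom front [628.9 137.4   0. ] [376.2  85.6   0. ] 258.0156032377669 11.577401054823786
((214.51351928710938, 201.41891479492188), (3.7811765670776367, 23.67345428466797), 9.462322235107422) 90
tool [513.8 248.3  12. ] [214.6 201.3] dir [110.5 -15.1   0. ]
loops [576.5 235.8   5. ] [449.4 253.9   5. ] [513.  244.9   5. ] -8.084106644046066
```

```bash
cat >> h.py <<'E'
from scipy.spatial.transform import Rotation as Ro
def go(st,target,yaw=None):
    "shift (cm, tool axes) and turn (rotvec) from the measured pose to a TCP target, tool down"
    R0=Ro.from_euler("xyz",st["tcp_rot"],degrees=True)
    sh=R0.inv().apply(np.asarray(target,float)-st["tool_pos"])/10
    rv=(R0.inv()*Ro.from_euler("xyz",[180,0,yaw],degrees=True)).as_rotvec() if yaw is not None else None
    print("shift cm",sh.round(2),"turn",None if rv is None else rv.round(3))
E
python3 -m handwheel '{"series": [[[0,0,-6,0,0,0,0.65],[5,-5,-10,0,0,0.05,0.65],[50.6,-49,-10,0,0,0.228,0.65],[50.6,-49,-10,0,0,0.228,0.65],[50.6,-49,-10,0,0,0.228,0.65],[50.6,-49,-10,0,0,0.228,0.65],[50.6,-49,-10,0,0,0.228,0.65],[50.6,-49,-10,0,0,0.228,0.65],[50.6,-49,-10,0,0,0.228,0.65],[50.6,-49,-10,0,0,0.228,0.65],[50.6,-49,-10,0,0,0.228,0.65],[50.6,-49,-10,0,0,0.228,0.65]]]}' 30
```

```text
time: 1.6
tool_pos: [498.4, 81.2, 330.7]
tcp_rot: [180.0, 0.0, 10.6]
ft_force: [0.7, -0.8, -0.2]
finger_gap: 55.5
grip_force: 0.0
```

```bash
python3 -m handwheel '{"series": [[[1.3,-2.0,3,0,0,0,0.65],[1.3,-2.0,5,0,0,0,0.65],[1.3,-2.0,5,0,0,0,0.65],[1.3,-2.0,5,0,0,0,0.65]]]}'; python3 - <<'E'
from bench import *; import cv2,pickle
s=eyes.snapshot("wrist"); cv2.imwrite("pics/w1.png",s["img"][:,:,::-1]); pickle.dump(s,open("w1.pkl","wb"))
print(status.sense()["tool_pos"])
E
```

```text
time: 2.1
tool_pos: [507.4, 100.1, 281.9]
tcp_rot: [180.0, -0.1, 10.5]
ft_force: [-0.6, -0.7, 0.8]
finger_gap: 55.6
grip_force: 0.0
[507.63253878 100.10303503 282.32070613]
```

View pics/w1.png

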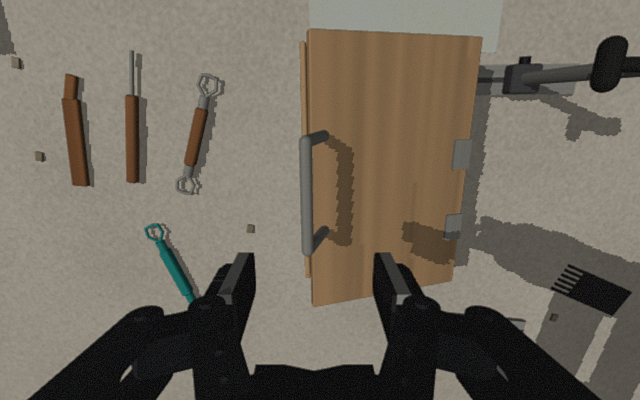

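Wrist view: the bar runs from (306,137) to (307,252), parallel to the fingers' travel plane. The loop tool is at (197,137), with loops at (208,85) and (186,184).

```bash
python3 - <<'E'
from bench import *; import pickle; from h import *
np.set_printoptions(precision=1,suppress=True)
w=pickle.load(open("w1.pkl","rb"))
a,b=onz(w,(306,141),171),onz(w,(307.5,250),171); print("bar",a,b,(a+b)/2,np.linalg.norm(a-b),np.degrees(np.arctan2(*(a-b)[1::-1])))
hsv=cv2.cvtColor(w["img"],cv2.COLOR_RGB2HSV)[60:200,170:225]
m=((hsv[...,1]>120)&(hsv[...,0]<15)); ys,xs=np.nonzero(m); p=np.c_[xs+170,ys+60].astype(np.float32)
print(len(p),cv2.minAreaRect(p)); c=p.mean(0)
l1,l2=onz(w,(208,85),5),onz(w,(186,184),5)
print("tool",onz(w,c,12),"loops",l1,l2,(l1+l2)/2,np.degrees(np.arctan2(*(l1-l2)[1::-1])))
h1,h2=onz(w,(481,38),79),onz(w,(450,281),79); print("hinge edge",h1,h2,np.degrees(np.arctan2(*(h1-h2)[1::-1])))
m=(a+b)/2; go(status.sense(),[m[0],m[1],152],10.6)
E
```

```text
bar [552.5 113.7 171. ] [462.5  96.3 171. ] [507.5 105.  171. ] 91.66106683195044 10.934417551943815
598 ((195.42120361328125, 136.8126678466797), (11.95412826538086, 57.38762664794922), 12.407418251037598)
tool [514.  250.2  12. ] loops [576.8 241.9   5. ] [448.5 259.6   5. ] [512.6 250.8   5. ] -7.825245676535301
hinge edge [667.9 -33.4  79. ] [410.1 -84.3  79. ] 11.180770378652975
shift cm [ 0.1 -0.5 13. ] turn [ 0. -0. -0.]
```

```bash
python3 -m handwheel '{"series": [[[0.1,-0.4,5,0,0,0,0.6],[0.1,-0.4,10,0,0,0,0.6],[0.1,-0.4,13,0,0,0,0.6],[0.1,-0.4,13,0,0,0,0.6],[0.1,-0.4,13,0,0,0,0],[0.1,-0.4,13,0,0,0,0],[0.1,-0.4,13,0,0,0,0],[0.1,-0.4,13,0,0,0,0],[0.1,-0.4,13,0,0,0,0]]]}' 30
```

```text
time: 3.28
tool_pos: [508.8, 106.4, 153.2]
tcp_rot: [-179.9, -0.2, 10.6]
ft_force: [-0.5, 5.0, 2.9]
finger_gap: 8.6
grip_force: 29.5
```

```bash
python3 -m handwheel '{"series": [[[0,1.03,-1.57,0,0,0,0],[0,2.29,-3.13,0,0,0,0],[0,3.7,-4.54,0,0,0,0],[0,5.26,-5.8,0,0,0,0],[0,6.93,-6.89,0,0,0,0],[0,8.72,-7.8,0,0,0,0],[0,10.58,-8.51,0,0,0,0],[0,12.52,-9.03,0,0,0,0],[0,14.49,-9.35,0,0,0,0],[0,16.49,-9.45,0,0,0,0],[0,18.49,-9.35,0,0,0,0],[0,18.49,-9.35,0,0,0,0]]]}'
cat > f.py <<'E'
from bench import *; from h import *
H=np.array([537,-56.5,75.5]); ex=np.array([.184,-.983,0])
s=status.sense(); f=s["ft_force"]; p=s["tool_pos"]+[0,0,19]-H
u,w=p@ex,p[2]; L=np.hypot(u,w); ph=np.arctan2(w,-u); t=np.array([np.sin(ph),np.cos(ph)])
n=np.array([-np.cos(ph),np.sin(ph)])
print("t",round(s["time"],2),"L",L.round(1),"phi",np.degrees(ph).round(2),"theta",(ph-.2539).round(4),"f_u",(f@ex).round(2),"f_z",f[2].round(2),"tangential",(np.r_[f@ex,f[2]]@t).round(2),"radial",(np.r_[f@ex,f[2]]@n).round(2),"gap",s["finger_gap"])
E
python3 f.py
```

```text
time: 4.78
tool_pos: [544.4, -77.8, 247.6]
tcp_rot: [179.8, -0.4, 10.5]
ft_force: [8.3, 1.0, 3.1]
finger_gap: 8.8
grip_force: 29.9
t 4.78 L 192.4 phi 96.67 theta 1.4333 f_u 0.59 f_z 3.1 tangential 0.23 radial 3.14 gap 8.778152275952635
```

```bash
python3 -m handwheel '{"series": [[[0.1,0.55,0.07,0,0,0,0],[0.1,1.1,0.16,0,0,0,0],[0.1,1.76,0.29,0,0,0,0],[0.1,2.41,0.44,0,0,0,0],[0.1,3.06,0.61,0,0,0,0],[0.1,3.7,0.81,0,0,0,0],[0.1,4.02,0.92,0,0,0,0]]]}' ; python3 f.py
python3 -m handwheel '{"series": [[[0,0.15,0.05,0,0,0,0]]]}' ; python3 f.py;python3 -m handwheel '{"series": [[[0,0.15,0.05,0,0,0,0]]]}' ; python3 f.py
```

```text
time: 5.65
tool_pos: [551.8, -116.0, 237.6]
tcp_rot: [179.9, -0.3, 10.6]
ft_force: [6.1, 4.6, -0.2]
finger_gap: 8.5
grip_force: 29.9
t 5.65 L 191.1 phi 108.69 theta 1.6431 f_u -3.38 f_z -0.25 tangential -3.12 radial -1.32 gap 8.522178069056714
time: 5.78
tool_pos: [552.1, -117.4, 236.9]
tcp_rot: [179.9, -0.3, 10.6]
ft_force: [6.5, 2.8, 4.2]
finger_gap: 8.5
grip_force: 30.5
t 5.78 L 191.0 phi 109.14 theta 1.6509 f_u -1.55 f_z 4.15 tangential -2.82 radial 3.42 gap 8.525569283856928
time: 5.9
tool_pos: [552.4, -118.7, 236.5]
tcp_rot: [179.9, -0.3, 10.6]
ft_force: [6.8, 3.4, 3.4]
finger_gap: 8.8
grip_force: 30.4
t 5.9 L 191.0 phi 109.57 theta 1.6585 f_u -2.05 f_z 3.39 tangential -3.07 radial 2.51 gap 8.81105607052832
```

```bash

python3 -m handwheel '{"series": [[[0,0.14,0.05,0,0,0,0],[0,0.28,0.1,0,0,0,0]]]}' >/dev/null; python3 f.py
python3 -m handwheel '{"series": [[[0,0.14,0.06,0,0,0,0],[0,0.28,0.11,0,0,0,0]]]}' >/dev/null; python3 f.py
python3 -m handwheel '{"series": [[[0,0.14,0.06,0,0,0,0],[0,0.28,0.11,0,0,0,0]]]}' >/dev/null; python3 f.py
python3 -m handwheel '{"series": [[[0,0.14,0.06,0,0,0,0],[0,0.28,0.12,0,0,0,0]]]}' >/dev/null; python3 f.py
```

```text
t 6.15 L 191.0 phi 110.42 theta 1.6734 f_u -1.3 f_z 3.63 tangential -2.49 radial 2.95 gap 8.96979211919959
t 6.4 L 190.8 phi 111.32 theta 1.6889 f_u -1.38 f_z 0.06 tangential -1.31 radial -0.44 gap 8.570974941794113
t 6.65 L 190.8 phi 112.24 theta 1.7051 f_u -2.3 f_z 2.65 tangential -3.14 radial 1.58 gap 8.750159954088156
t 6.9 L 190.7 phi 113.14 theta 1.7208 f_u -1.63 f_z 1.78 tangential -2.2 radial 0.99 gap 8.963767647128327
```

```bash

python3 -m handwheel '{"series": [[[0,0.14,0.06,0,0,0,0],[0,0.28,0.12,0,0,0,0]]]}' >/dev/null; python3 f.py
python3 -m handwheel '{"series": [[[0,0.14,0.06,0,0,0,0],[0,0.28,0.12,0,0,0,0]]]}' >/dev/null; python3 f.py
```

```text
t 7.15 L 190.9 phi 114.06 theta 1.7369 f_u -1.47 f_z 3.28 tangential -2.68 radial 2.4 gap 8.961996283318527
t 7.4 L 190.8 phi 114.98 theta 1.7529 f_u -1.69 f_z 2.53 tangential -2.6 radial 1.58 gap 8.545813227001423
```

```bash

python3 -m handwheel '{"series": [[[0,0.14,0.06,0,0,0,0],[0,0.28,0.13,0,0,0,0]]]}' >/dev/null; python3 f.py
python3 -m handwheel '{"series": [[[0,0.14,0.06,0,0,0,0],[0,0.28,0.13,0,0,0,0]]]}' >/dev/null; python3 f.py
python3 -m handwheel '{"series": [[[0,0.14,0.06,0,0,0,0],[0,0.28,0.13,0,0,0,0]]]}' >/dev/null; python3 f.py
python3 -m handwheel '{"series": [[[0,0.14,0.06,0,0,0,0],[0,0.28,0.13,0,0,0,0]]]}' >/dev/null; python3 f.py
```

```text
t 7.65 L 190.8 phi 115.89 theta 1.7688 f_u -1.55 f_z 3.33 tangential -2.85 radial 2.32 gap 8.60333022434298
t 7.9 L 190.6 phi 116.82 theta 1.785 f_u -2.16 f_z 2.24 tangential -2.94 radial 1.03 gap 8.851535170195877
t 8.15 L 190.6 phi 117.64 theta 1.7993 f_u -3.46 f_z 2.68 tangential -4.31 radial 0.77 gap 8.816889580156326
t 8.4 L 190.8 phi 118.5 theta 1.8144 f_u -5.8 f_z 2.91 tangential -6.49 radial -0.21 gap 8.530723398546025
```

```bash

python3 f.py; python3 -m handwheel '{"series": [[[0,0.13,0.07,0,0,0,0],[0,0.13,0.07,0,0,0,0]]]}' >/dev/null; python3 f.py
python3 -m handwheel '{"series": [[[0,0.13,0.07,0,0,0,0],[0,0.13,0.07,0,0,0,0]]]}' >/dev/null; python3 f.py
```

```text
t 8.4 L 190.8 phi 118.5 theta 1.8144 f_u -5.8 f_z 2.91 tangential -6.49 radial -0.21 gap 8.530723398546025
t 8.65 L 190.7 phi 118.95 theta 1.8221 f_u -4.08 f_z 3.8 tangential -5.41 radial 1.35 gap 8.792604608980719
t 8.9 L 190.7 phi 119.33 theta 1.8288 f_u -5.3 f_z 3.74 tangential -6.46 radial 0.67 gap 8.774675543692194
```

```bash

python3 -m handwheel '{"series": [[[0,0.09,0.05,0,0,0,0],[0,0.17,0.1,0,0,0,0]]]}' >/dev/null; python3 f.py
python3 -m handwheel '{"series": [[[0,0.09,0.05,0,0,0,0],[0,0.17,0.1,0,0,0,0]]]}' >/dev/null; python3 f.py
python3 -m handwheel '{"series": [[[0,0.09,0.05,0,0,0,0],[0,0.17,0.1,0,0,0,0]]]}' >/dev/null; python3 f.py
python3 -m handwheel '{"series": [[[0,0,0,0,0,0,0],[0,0,0,0,0,0,0]]]}' >/dev/null; python3 f.py
```

```text
t 9.15 L 190.7 phi 119.82 theta 1.8374 f_u -7.98 f_z 5.84 tangential -9.83 radial 1.1 gap 8.50279391012769
t 9.4 L 190.7 phi 120.35 theta 1.8466 f_u -9.35 f_z 6.03 tangential -11.11 radial 0.47 gap 9.068308399059656
t 9.65 L 190.8 phi 120.91 theta 1.8563 f_u -9.64 f_z 6.4 tangential -11.56 radial 0.54 gap 8.953716528667552
t 9.9 L 190.8 phi 120.94 theta 1.8568 f_u -7.49 f_z 5.8 tangential -9.4 radial 1.12 gap 8.582428797186324
```

```bash

python3 -m handwheel '{"series": [[[0,0,0,0,0,0,0],[0,0,0,0,0,0,0],[0,0,0,0,0,0,0],[0,0,0,0,0,0,0]]]}' >/dev/null; python3 f.py
python3 -m handwheel '{"series": [[[0,0,0,0,0,0,0.15],[0,0,0,0,0,0,0.25],[0,0,0,0,0,0,0.35],[0,0,0,0,0,0,0.35],[0,0,0,0,0,0,0.35]]]}' ; python3 f.py
python3 - <<'E'
from bench import *; import cv2,pickle
d={n:eyes.snapshot(n) for n in ("wrist","side")}; pickle.dump(d,open("s2.pkl","wb"))
import numpy as np
a=cv2.resize(d["wrist"]["img"],(480,300)); b=d["side"]["img"][100:300,200:440]; b=cv2.resize(b,(480,400))[:300] if 0 else cv2.resize(b,(360,300))
cv2.imwrite("pics/rel.png",np.hstack([a,b])[:,:800,::-1])
E
```

```text
t 10.4 L 190.8 phi 120.94 theta 1.8568 f_u -8.34 f_z 6.01 tangential -10.24 radial 0.87 gap 8.892530291102755
time: 11.02
tool_pos: [556.8, -154.1, 217.7]
tcp_rot: [180.0, 0.0, 10.6]
ft_force: [0.2, -0.2, -0.5]
finger_gap: 30.0
grip_force: 0.1
t 11.03 L 189.5 phi 121.71 theta 1.8704 f_u 0.24 f_z -0.5 tangential 0.46 radial -0.3 gap 30.01142241523988
```

View pics/rel.png

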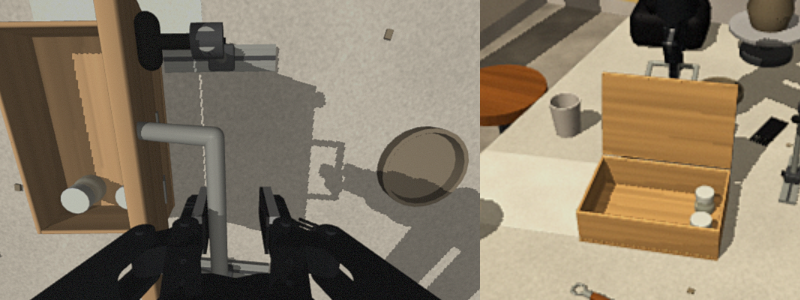

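The lid leans on the head and the bar is free in the fingers, near the left one. I retreat upward and go above the loop tool.

```bash
python3 -m handwheel '{"series": [[[0,-0.3,0,0,0,0,0.35],[0,-0.3,-4,0,0,0,0.35],[0,-0.3,-9,0,0,0,0.35],[0,-1,-13,0,0,0,0.4],[3.2,-40.5,-13,0,0,0.325,0.6],[3.2,-40.5,-13,0,0,0.325,0.6],[3.2,-40.5,-13,0,0,0.325,0.6],[3.2,-40.5,-13,0,0,0.325,0.6],[3.2,-40.5,-13,0,0,0.325,0.6],[3.2,-40.5,-13,0,0,0.325,0.6],[3.2,-40.5,-10,0,0,0.325,0.6],[3.2,-40.5,-4,0,0,0.325,0.6]]]}'
python3 - <<'E'
from bench import *; from h import *; import pickle
np.set_printoptions(precision=1,suppress=True)
w=eyes.snapshot("wrist"); s=status.sense(); pickle.dump(w,open("w3.pkl","wb"))
cv2.imwrite("pics/w3.png",w["img"][:,:,::-1]); print(s["tool_pos"],s["tcp_rot"])
print("expected pix",proj(w,[514,250,10]))
E
```

```text
time: 12.62
tool_pos: [515.0, 253.3, 260.0]
tcp_rot: [-179.8, -0.3, -7.8]
ft_force: [0.4, 0.3, -0.7]
finger_gap: 51.1
grip_force: 0.0
[509.6 250.1 246.6] [179.7   0.6  -7.9]
expected pix [316.9 168.1]
```

View pics/w3.png

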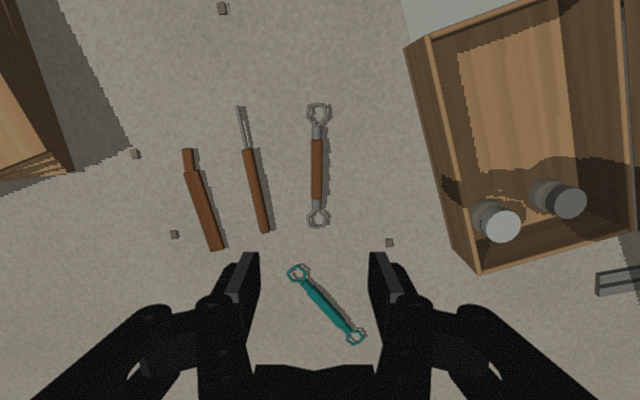

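The loop tool lies at (316,169), upright in the view and midway between the fingers. The needle tool and knife are at the left and the decoy is below.

```bash
python3 - <<'E'
from bench import *; from h import *; import pickle
np.set_printoptions(precision=1,suppress=True)
w=pickle.load(open("w3.pkl","rb"))
hsv=cv2.cvtColor(w["img"],cv2.COLOR_RGB2HSV)[130:210,300:335]
m=((hsv[...,1]>120)&(hsv[...,0]<15)); ys,xs=np.nonzero(m); p=np.c_[xs+300,ys+130].astype(np.float32)
c=p.mean(0); print(len(p),c,cv2.minAreaRect(p)); X=onz(w,c,12); 
l1,l2=onz(w,(317.5,114),5),onz(w,(317.5,217),5); print(X,(l1+l2)/2)
s=status.sense(); print(s["tool_pos"]); go(s,[X[0],X[1],3],-8)
E
```

```text
560 [316.4 168.8] ((316.4999694824219, 168.99998474121094), (57.99999237060547, 8.999998092651367), 90.0)
[513.6 250.6  12. ] [513.1 249.3   5. ]
[509.6 250.1 246.6]
shift cm [ 0.7 -0.2 24.4] turn [0. 0. 0.]
```

```bash
python3 -m handwheel '{"series": [[[0,0,0,0,0,0,0.6],[0,0,0,0,0,0,0.6]]]}'; python3 - <<'E'
from bench import *; from h import *
s=status.sense(); go(s,[513.5,250.2,3],-8)
E
```

```text
time: 12.92
tool_pos: [515.6, 250.3, 261.5]
tcp_rot: [-179.9, -0.2, -8.1]
ft_force: [0.7, 0.6, 1.0]
finger_gap: 51.5
grip_force: 0.0
shift cm [-0.31  0.1  25.85] turn [-0.002 -0.004 -0.001]
```

```bash
python3 -m handwheel '{"series": [[[-0.2,0,6,0,0,0,0.6],[-0.2,0,12,0,0,0,0.6],[-0.2,0,18,0,0,0,0.6],[-0.2,0,22,0,0,0,0.6],[-0.2,0,23.5,0,0,0,0.6],[-0.2,0,23.5,0,0,0,0.6],[-0.2,0,23.5,0,0,0,0.6]]]}'; python3 -c "
from bench import *; from h import *
go(status.sense(),[513.5,250.2,3],-8)"
```

```text
time: 13.8
tool_pos: [514.5, 251.2, 26.0]
tcp_rot: [-179.9, -0.2, -8.0]
ft_force: [0.6, -0.0, -0.4]
finger_gap: 51.1
grip_force: 0.0
shift cm [-0.1   0.12  2.3 ] turn [-0.002 -0.004 -0.001]
```

```bash
python3 -m handwheel '{"series": [[[-0.1,0.1,1.2,0,0,0,0.6],[-0.1,0.1,2.2,0,0,0,0.6],[-0.1,0.1,2.2,0,0,0,0.6],[-0.1,0.1,2.2,0,0,0,0],[-0.1,0.1,2.2,0,0,0,0],[-0.1,0.1,2.2,0,0,0,0],[-0.1,0.1,2.2,0,0,0,0],[-0.1,0.1,2.2,0,0,0,0],[-0.1,0.1,2.2,0,0,0,0]]]}' 30
```

```text
time: 14.92
tool_pos: [511.3, 249.7, 1.3]
tcp_rot: [-180.0, -0.0, -8.0]
ft_force: [-0.1, 0.0, 5.2]
finger_gap: 13.0
grip_force: 30.7
```

```bash
python3 -m handwheel '{"series": [[[0,0,-2,0,0,0,0],[0,0,-6,0,0,0,0],[0,0,-12,0,0,0,0],[0,0,-18,0,0,0,0],[2.5,7,-18,0,0,-0.11,0],[5,14,-18,0,0,-0.22,0],[7,19,-18,0,0,-0.3,0],[7.4,20.8,-18,0,0,-0.325,0],[7.4,20.8,-18,0,0,-0.325,0],[7.4,20.8,-18,0,0,-0.325,0],[7.4,20.8,-18,0,0,-0.325,0]]]}'
python3 - <<'E'
from bench import *; from h import *; import pickle
w=eyes.snapshot("wrist"); t=eyes.snapshot("top"); pickle.dump((w,t),open("w4.pkl","wb"))
a=cv2.resize(w["img"],(480,300)); b=cv2.resize(t["img"][110:270,190:360],(319,300))
cv2.imwrite("pics/w4.png",np.hstack([a,b])[:,:,::-1]); go(status.sense(),[555.8,33.5,100],10.6)
E
```

```text
time: 16.3
tool_pos: [554.9, 34.5, 181.1]
tcp_rot: [-180.0, -0.0, 10.7]
ft_force: [-0.9, 0.9, 0.8]
finger_gap: 13.1
grip_force: 30.2
shift cm [0.07 0.1  8.09] turn [-0.     0.     0.001]
```

View pics/w4.png

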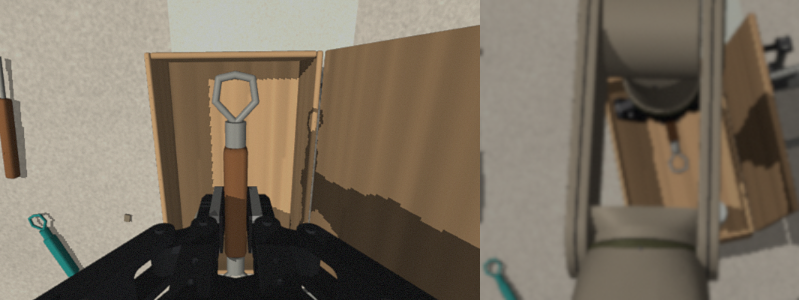

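The tool is held level, aligned with the case and centred in x. I verify the +y wall before lowering.

```bash
python3 - <<'E'
from bench import *; from h import *; import pickle
np.set_printoptions(precision=1,suppress=True)
w,t=pickle.load(open("w4.pkl","rb"))
a,b=onz(w,(200,72),75),onz(w,(428,70),75); m=(a+b)/2; print(a,b,np.linalg.norm(a-b))
loop=onz(w,(315,97),188); print("loop end",loop,"dist wall-outer to loop end along y",(m-loop)@[.983,.184,0], "TCP to outer wall",(m-status.sense()["tool_pos"])@[.983,.184,0])
E
```

```text
[634.1 130.7  75. ] [665.4 -27.6  75. ] 161.29527773931719
loop end [631.8  47.7 188. ] dist wall-outer to loop end along y 18.3978921806551 TCP to outer wall 96.41262701148514
```

```bash
python3 -m handwheel '{"series": [[[0,0.1,5,0,0,0,0],[0,0.1,10,0,0,0,0],[0,0.1,14,0,0,0,0],[0,0.1,16,0,0,0,0],[0,0.1,16.7,0,0,0,0],[0,0.1,16.9,0,0,0,0],[0,0.1,17,0,0,0,0],[0,0.1,17.1,0,0,0,0],[0,0.1,17.1,0,0,0,0]]]}'
```

```text
time: 17.52
tool_pos: [555.7, 32.2, 10.4]
tcp_rot: [180.0, -0.1, 10.6]
ft_force: [-0.2, 0.2, -0.1]
finger_gap: 13.1
grip_force: 30.2
```

```bash
python3 -m handwheel '{"series": [[[0,0,0.1,0,0,0,0],[0,0,0.17,0,0,0,0],[0,0,0.17,0,0,0,0]]]}'; python3 -m handwheel '{"series": [[[0,0,0,0,0,0,0.2],[0,0,0,0,0,0,0.4],[0,0,0,0,0,0,0.4],[0,0,0,0,0,0,0.4],[0,0,-3,0,0,0,0.4],[0,0,-8,0,0,0,0.4],[0,0,-14,0,0,0,0.4],[0,0,-20,0,0,0,0.4],[-4,-8,-20,0,0,0,0.4],[-8,-20,-20,0,0,0,0.4],[-8,-20,-20,0,0,0,0.4],[-8,-20,-20,0,0,0,0.4]]]}'
python3 - <<'E'
from bench import *; from h import *
t=eyes.snapshot("top"); s=eyes.snapshot("side")
a=cv2.resize(t["img"][120:270,190:360],(400,353)); b=cv2.resize(s["img"][130:290,230:411],(399,353))
cv2.imwrite("pics/w5.png",np.hstack([a,b])[:,:,::-1])
E
```

```text
time: 17.9
tool_pos: [555.1, 32.3, 8.0]
tcp_rot: [-180.0, 0.0, 10.6]
ft_force: [-0.2, 0.3, -0.6]
finger_gap: 13.1
grip_force: 30.2
time: 19.4
tool_pos: [438.1, 216.4, 208.3]
tcp_rot: [-180.0, -0.0, 10.7]
ft_force: [0.1, -0.5, -0.8]
finger_gap: 34.3
grip_force: 0.0
```

View pics/w5.png

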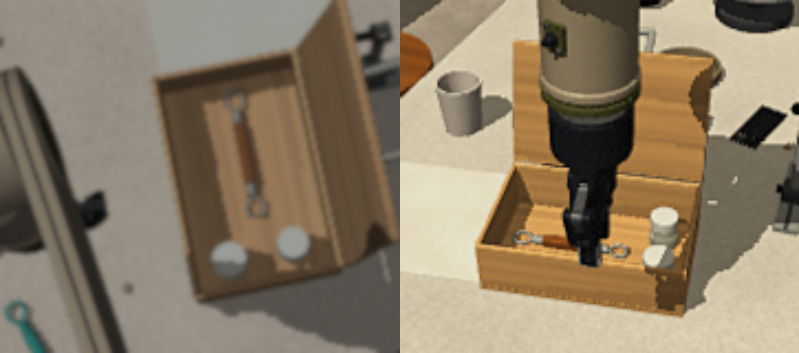

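The loop tool lies flat in the free part of the case, the lid leans on the head, and the jars look undisturbed. The gripper is clear, so I hand in.

```bash
python3 -m handwheel '{"series": [[[0,0,0,0,0,0,0.4],[0,0,0,0,0,0,0.4]]]}' >/dev/null; python3 -c "
from bench import *; print(r.hand_in())"
```

```text
the job is handed in; nothing more can be done
None
```

I handed the job in at about 20 s of the 72 s: the lid was pressed on the rubber head to an estimated 9–13 N (from wrist force and lid angle), was still leaning on it in the last pictures, and the loop tool lies flat on the case's free bottom; no verdict came back.

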